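# Dip the slip tub with the gauge rod and present it for reading

## Task

Check the fill of the lidded slip tub: draw the collared gauge rod out of its wooden post, lower it gently into the steel guide tube in the middle of the tub's lid until its collar stops on the tube's rim, keeping hold of it, then draw it right out again. Finish while holding it upright and still, 2 to 3 cm in front of the middle of the white face of the reading board, its tip level with the board's sliding cross-bar and the rod touching nothing else; do not put it down or let go. Leave the stirring stick, the bowl, the jar and the cross-bar's setting alone.

Things in the scene. Friction and masses are not known exactly. Their poses are not given: they have to be found in the camera images.
- rod_handle (a point): centre of the gauge rod's wooden handle, 18 x 18 mm, 56 mm tall, to be grasped; x and y square to its faces, z up the rod away from the tip. It stands directly on the steel collar (36 mm across, 8 mm thick). This centre is 121 mm above the tip, 36 mm above the collar's underside. The rod (149 mm, about 0.12 kg) starts upright in its post, collar resting on the post's top.
- rod_tip (a point): lowest point of the gauge rod's rounded tip, on its axis: the steel shaft is round, 10 mm thick, 85 mm long below the collar; axes as the handle's
- rod_collar (a point): centre of the underside of the gauge rod's collar, 85 mm above the tip; axes as the handle's
- post_top (a point): centre of the top of the wooden post in which the gauge rod starts, at the hole's mouth, z up: fixed block 60 x 60 x 92 mm with an upright 14 mm hole right through
- tube_mouth (a point): centre of the open upper end of the upright steel guide tube, z up: bore 16 mm, 24 mm outside, 75 mm long, open below, 145 mm above the table, 27 mm proud of the lid, in the middle of the round white tub (fixed; lid 176 mm across, its top at 118 mm; room inside for the whole shaft). The low black plug beside it is a closed filler plug, not used.
- bar_level (a point): middle of the front edge of the dark steel cross-bar (88 wide, 6 mm high) on the reading board; it stays where set, 55 to 100 mm up. x points out of the board's white face (roughly world +x, away from the robot), y along the bar, z up. Board: fixed, 70 mm wide, 12 thick, top 150 mm above the table, foot 90 x 110 x 12 mm; its white ticked face is 5 mm behind this point.
- stirrer_handle (a point): centre of the handle of a stirring stick (bystander): round wooden handle 20 mm thick and 58 mm tall, no collar, standing in a second post like the first, 150 mm tall at its top
- bowl: terracotta bowl, 110 mm across, 50 mm tall, bystander; origin under its centre
- jar: amber glass jar with a steel cap, 60 mm across, 85 mm tall, bystander; origin under its centre
Not all that is in view belongs to the job. What is shaped like the part that bears rod_handle but green or orange is not meant.

How it is judged:
On the way, in this order (a step that is already met when the one before it is completed fails the run):
1. the held gauge rod is down in the guide tube with its collar stopped on the tube's rim (horizontal distance between rod_collar and tube_mouth below 0.006 m and z of rod_collar in the frame of tube_mouth between -0.004 and 0.003 m and angle between rod_tip's own z axis and vertical below 0.14 rad and contact force between gauge_rod and tub above 0.3 N and contact force between the fingers and gauge_rod above 0.5 N), for 0.2 s.
2. the held gauge rod is drawn right out, its tip clear of the tube (z of rod_tip in the frame of tube_mouth above 0.004 m and contact force between the fingers and gauge_rod above 0.5 N), for 0.1 s.
At the end, for the whole second after the job is handed in: Gauge rod still held, at rest, within 8 degrees of upright, tip within 8 mm of the cross-bar's height, 6 to 40 mm out from the bar's front, within 20 mm of its middle, not touching the board; bar moved under 5 mm; stirring stick, bowl, jar under 20 mm (z of rod_tip in the frame of bar_level between -0.008 and 0.008 m and x of rod_tip in the frame of bar_level between 0.006 and 0.04 m and y of rod_tip in the frame of bar_level between -0.02 and 0.02 m and angle between rod_tip's own z axis and vertical below 0.14 rad and linear speed of gauge_rod below 0.02 m/s and contact force between the fingers and gauge_rod above 0.5 N and contact force between gauge_rod and board below 0.3 N and distance of bar_level from where it was at the start of the episode below 0.005 m and distance of each of stirrer_handle, bowl, jar from where it was at the start of the episode below 0.02 m); the arm keeps its last pose, push and grip.
It fails at once if the rod is forced against the tub (over 40 N) (contact force between gauge_rod and tub above 40 N).
It fails at once if the cross-bar's setting is disturbed by more than 8 mm (distance of bar_level from where it was at the start of the episode above 0.008 m).
It fails at once if the stirring stick is disturbed (distance of stirrer_handle from where it was at the start of the episode above 0.03 m).
It fails at once if the bowl is disturbed (distance of bowl from where it was at the start of the episode above 0.03 m).
It fails at once if the jar is disturbed (distance of jar from where it was at the start of the episode above 0.03 m).
It also fails if it takes over 64 s, if anything falls off the work surface, if the arm or the gripper's body presses on something with over 40 N, if the wrist force passes 120 N, or if a joint passes its speed limit or range.

## Robot

A 6-joint arm with a two-finger parallel gripper is mounted at the origin on the work surface. World frame = base frame: x ahead of the robot, y to its left, z up, the work surface at z = 0. Lengths are in m, angles in rad, forces in N, time in s.
With the tool pointing down it reaches from about 0.275 to 0.725 m from the base axis. Payload 5.6 kg.
Tool frame: the origin (TCP) lies on the centre line of the jaws, within the pads' length; the fingertips stand 25 mm ahead of it and the grasp point (between the pads) lies 6 mm ahead of it; z points along the fingers, y is the line along which they close (so a half turn about z gives the same grasp; the last joint's range is limited). The gripper opens to 85 mm and grips with 20 to 120 N. Pads are 22 mm wide; open, the fingers measure 114 mm over their backs; the gripper's body (76 mm by 85 mm) begins 54 mm behind the grasp point. The pads swing forward as they close: fully open they stand 13 mm farther back than shut.
Start: joints at [-0.913, 0.255, 0.108, 0, -1.424, -0.285], TCP at [0.2, -0.512, 0.256] pointing down, gripper open.
Joint ranges: [-2.95, 2.95], [-1.21, 1.97], [-1.09, 1.5], [-2.87, 1.71], [-2.94, -0.07], [-3.05, 3.05]. Speed limits (rad/s): [2.57, 2.57, 3.14, 3.14, 3.14, 3.14].

## Interface

Orientations are given as [roll, pitch, yaw] about the fixed x, y, z axes, in that order (R = Rz(yaw) Ry(pitch) Rx(roll)).
In Python, from station import r, viewer gives the robot as it stands.
- The arm moves only by the tool step_arm, never from a script. Its argument "deltas" is a list that holds one entry, the list of rows, each a list of 6 numbers: the shift along the tool's x, y, z in units of 0.15 m (1.0 is 0.15 m), then the turn, a rotation vector about the tool's x, y, z in units of 90 degrees (1.0 is 90 degrees). In form: [[[dx, dy, dz, wx, wy, wz], ...]]. A call has exactly 5 rows; each row shifts and turns the commanded pose from where the row before left it, along the tool's axes as they then stand; what a row does not reach is not made up. A row lasts 1/10 s, in which the tool goes at most 50 mm and 8.59 degrees, less where a joint would pass 70% of its speed; a pose out of reach is approached as far as the arm can. A call with a number of a shift or a turn outside -1 to 1 is refused whole. A call with a gripper value outside its range is refused whole. "fingers" is the opening, from -1 (shut) to 1 (fully open), so that 0 is half open, set as the call begins (left out, the last holds). The fingers move at their own pace and stop on an object; the grip force is fixed at half the most. Time passes only in rows, so rows that do not move let the fingers close, or fill a call up. It gives the time, the measured TCP pose, the force, the opening and the grip force at its end, in the units of the state.
- r.observe(): the state, without advancing time (a new reading comes with each control period).
- viewer.grab_frame(name): name is "scene" or "top" or "wrist"; returns the picture (400x640x3 uint8, red, green, blue); there is no depth.
- viewer.camera_model(name): a dict with "vertical_fov" (degrees; the focal length in pixels is half the picture's height over the tangent of half this angle, whatever the lens; pixels are square), "cx", "cy" (the principal point, pixels), "dist" ([k1, k2, p1, p2, k3] as OpenCV has them; the pictures are not rectified), "cam_to_world" (4x4, takes a point from camera to world coordinates); the wrist camera has in their place "hand_eye" (4x4, takes a point from camera to tool coordinates, whose origin is the TCP and whose axes are the flange's). Camera axes: x right, y down, z forward; pixel columns grow to the right and rows downward; lengths in m; the calibration is good to about 2 mm. A picture is of the moment at which its call begins: read the wrist's pose just before it. camera_model takes no time and is no camera call.
- r.close_job(): hands the job in; it is judged then, once.
The state is a dict: "time_s": time; "qpos": joint angles; "qvel": joint speeds; "joint_efforts": joint torques, N m; "eef_pos": TCP position; "tcp_rot": TCP orientation; "contact_force": force on the tool from outside, world axes, zero at the start; "wrist_torque": the same for the moment, N m; "finger_gap": finger opening in m; "grasp_force": force on a finger pad.
Only numpy, scipy, OpenCV 4.12 (cv2) and the standard library are available. Lean on these libraries where they do the work, as an engineer would, in place of code of your own. Each camera call takes 0.05 s, during which the arm holds its last target. There are 200 camera calls.

## Working session

There is one attempt and no reset: what is moved stays moved. The work goes in short steps, Python scripts to look and compute and a tool call to move; the robot and the scene stay as the last step left them, time stands still between calls to the robot, and variables do not carry over. Pictures are saved under pics/ and viewed, at most 10 in all, crops included, and the job is handed in when it is done.

Besides the shell and the picture viewer there is one more tool, called after "Request:" as a command line: name --argument value ..., lists and objects as JSON in quotes. step_arm: Moves the arm, as the interface text tells. Its arguments: {"type":"object","properties":{"deltas":{"type":"array","items":{"type":"array","items":{"type":"array","items":{"type":"number","minimum":-1,"maximum":1}}}},"fingers":{"type":"number"}},"required":["deltas"]}

```bash
mkdir -p pics; cat > h.py <<'E'
import numpy as np, cv2
from station import r, viewer
from scipy.spatial.transform import Rotation as R
def K(m):
    f=200/np.tan(np.radians(m["vertical_fov"])/2)
    return np.array([[f,0,m["cx"]],[0,f,m["cy"]],[0,0,1.]])
def cam(n):
    m=viewer.camera_model(n)
    if n=="wrist":
        s=r.observe();T=np.eye(4);T[:3,:3]=R.from_euler("xyz",s["tcp_rot"]).as_matrix();T[:3,3]=s["eef_pos"]
        C=T@np.array(m["hand_eye"])
    else: C=np.array(m["cam_to_world"])
    return K(m),np.array(m["dist"],float),C
def ray(c,uv):
    k,d,C=c
    p=cv2.undistortPoints(np.array([[uv]],float),k,d)[0,0]
    v=C[:3,:3]@[p[0],p[1],1];return C[:3,3],v
def onz(c,uv,z):
    o,v=ray(c,uv);return o+v*(z-o[2])/v[2]
def proj(c,P):
    k,d,C=c;W=np.linalg.inv(C)
    return cv2.projectPoints(np.array([P],float),cv2.Rodrigues(W[:3,:3])[0],W[:3,3],k,d)[0][0,0]
def tri(c1,u1,c2,u2):
    o1,v1=ray(c1,u1);o2,v2=ray(c2,u2)
    a=np.linalg.lstsq(np.c_[v1,-v2],o2-o1,rcond=None)[0]
    p,q=o1+a[0]*v1,o2+a[1]*v2
    return (p+q)/2,np.linalg.norm(p-q)
def save(n,f,img=None):
    img=viewer.grab_frame(n) if img is None else img
    cv2.imwrite("pics/"+f,img[:,:,::-1]);return img
E
python3 - <<'E'
from h import *
for n in("scene","top"):
    save(n,n+"0.png");print(n,cam(n))
print(viewer.camera_model("wrist"));print(r.observe())
E
```

```text
scene (array([[411.55609043,   0.        , 319.40969476],
       [  0.        , 411.55609043, 193.97383234],
       [  0.        ,   0.        ,   1.        ]]), array([-0.05500132,  0.        ,  0.        ,  0.        ,  0.        ]), array([[-0.85081006,  0.26556985, -0.45342574,  0.96842365],
       [ 0.52501157,  0.46578215, -0.71232706,  0.57588878],
       [ 0.02202503, -0.84410878, -0.53571938,  0.57300287],
       [ 0.        ,  0.        ,  0.        ,  1.        ]]))
top (array([[500.17923906,   0.        , 324.91169208],
       [  0.        , 500.17923906, 198.94365072],
       [  0.        ,   0.        ,   1.        ]]), array([-0.06005302,  0.        ,  0.        ,  0.        ,  0.        ]), array([[ 0.00484537, -0.97838572,  0.20673149,  0.38732137],
       [-0.9999844 , -0.00416608,  0.00372107, -0.03485725],
       [-0.00277939, -0.2067463 , -0.97839064,  1.13459285],
       [ 0.        ,  0.        ,  0.        ,  1.        ]]))
{'vertical_fov': 71.92343765731474, 'cx': 317.6540256683436, 'cy': 199.80744291076326, 'dist': array([-0.02145012,  0.        ,  0.       
[... 398 characters left out ...]
1, 'qpos': array([-9.13401923e-01,  2.55669793e-01,  1.07095656e-01, -4.58409358e-04,
       -1.42391060e+00, -2.84574847e-01]), 'qvel': array([-1.16196309e-03, -2.17019938e-04,  2.32095624e-03,  1.09081209e-03,
       -3.96251823e-05, -3.49241159e-04]), 'joint_efforts': array([-2.56320433e-03, -3.87605453e+01,  2.38472539e+01,  5.37786037e+00,
       -3.79080215e-03, -2.18335379e-05]), 'eef_pos': array([ 0.20022393, -0.51180514,  0.25547503]), 'tcp_rot': array([ 3.13984485e+00, -3.88992453e-05, -2.76884054e+00]), 'contact_force': array([0.27823904, 0.39759241, 0.66308648]), 'wrist_torque': array([-0.00653785,  0.01510714,  0.02086011]), 'grasp_force': 0.0, 'finger_gap': 0.08525636553735559}
```

View pics/scene0.png

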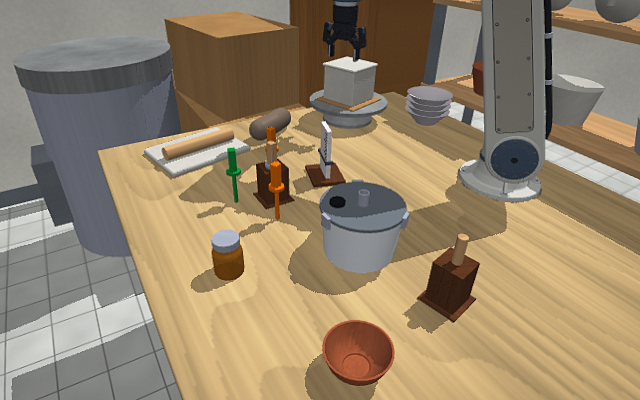

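View pics/top0.png

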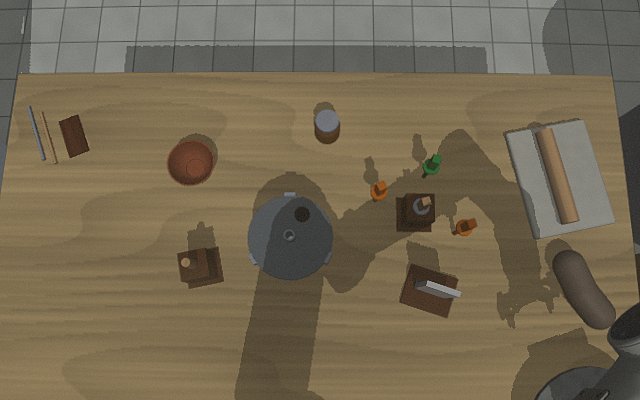

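The scene view shows the tub at (362,225), posts at (272,180) and (455,280), the board at (326,155), the jar at (228,255) and the bowl at (358,350).

Candidates for the rod, in top-view pixels:
- Post at (417,208): a wooden handle on a grey collar. This fits the description.
- Post at (190,263): a round handle with no collar, so it is the stirrer.
- Orange at (379,190) and (466,228), green at (431,165): decoys.

I'll confirm with one enlarged crop.

```bash
python3 - <<'E'
from h import *
a=cv2.imread("pics/top0.png")[140:320,350:490];b=cv2.imread("pics/scene0.png")[115:215,215:355]
a=cv2.resize(a,None,fx=3.2,fy=3.2,interpolation=2);b=cv2.resize(b,None,fx=2.5,fy=2.5,interpolation=2)
o=np.zeros((576,800,3),np.uint8);o[:a.shape[0],:a.shape[1]]=a;o[:b.shape[0],448:798]=b[:, :350]
cv2.imwrite("pics/c1.png",o)
E
```

```text
(no output)
```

View pics/c1.png

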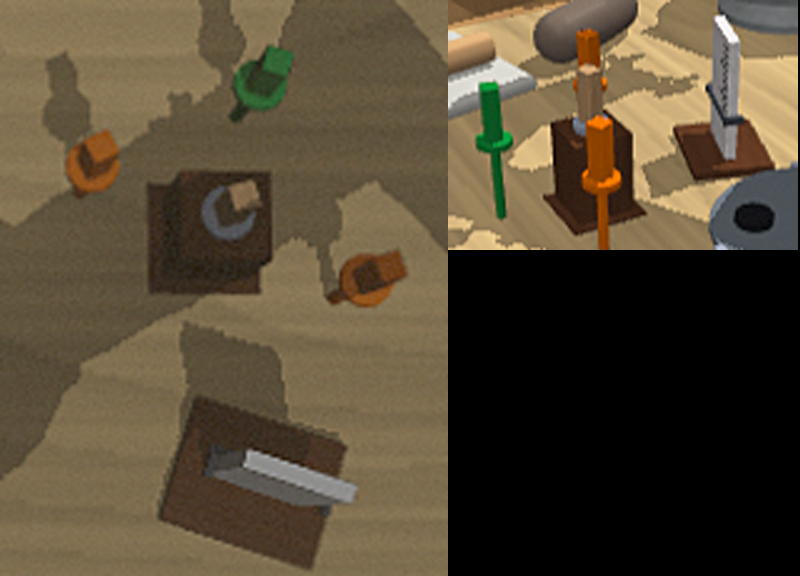

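Confirmed: the wooden handle on the grey collar is at about (424,204) in the top view. It is ringed by green (431,165) and orange (379,190) and (466,228) decoys. The board stands at about (435,288), with its bar ends at about (416,282) and (451,300).

```bash
python3 - <<'E'
from h import *
np.set_printoptions(precision=4,suppress=True)
t=cam("top");s=cam("scene")
T=lambda x,y:(350+x/3.2,140+y/3.2)
S=lambda x,y:(215+(x-448)/2.5,115+y/2.5)
print("handle top",onz(t,T(247,191),.156),"collar",onz(t,T(228,213),.1), tri(t,T(247,191),s,S(592,67)))
for n,a in(("green",(278,62)),("or1",(100,145)),("or2",(390,264))):print(n,onz(t,T(*a),.149))
for n,a in(("green",(262,86)),("or1",(92,168)),("or2",(366,281))):print(n,"collar",onz(t,T(*a),.093))
print("tube",onz(t,(289.5,235.5),.145),onz(s,(363.5,191.5),.145),tri(t,(289.5,235.5),s,(363.5,191.5)))
print("board top ends",onz(t,T(247,458),.15),onz(t,T(352,493),.15))
for z in(.055,.075,.1):print("bar L/R top",z,onz(t,T(208,455),z),onz(t,T(325,511),z),"scene",onz(s,S(709,91),z),onz(s,S(744,121),z))
print("jar",onz(t,(327,121),.085),"bowl",onz(t,(190,160),.05),"stir",onz(t,(185,262),.15))
E
```

```text
handle top [ 0.5934 -0.236   0.156 ] collar [ 0.5904 -0.2344  0.1   ] (array([ 0.5912, -0.2346,  0.1544]), np.float64(0.006056031890883473))
green [ 0.6796 -0.2607  0.149 ]
or1 [ 0.6243 -0.1452  0.149 ]
or2 [ 0.5486 -0.3257  0.149 ]
green collar [ 0.6793 -0.2619  0.093 ]
or1 collar [ 0.622  -0.1458  0.093 ]
or2 collar [ 0.5464 -0.3257  0.093 ]
tube [0.5217 0.0391 0.145 ] [0.5259 0.0421 0.145 ] (array([0.5225, 0.0389, 0.1421]), np.float64(0.0011882171913523859))
board top ends [ 0.4285 -0.2313  0.15  ] [ 0.4074 -0.2948  0.15  ]
bar L/R top 0.055 [ 0.4344 -0.2242  0.055 ] [ 0.3975 -0.3013  0.055 ] scene [ 0.4128 -0.3028  0.055 ] [ 0.4177 -0.2239  0.055 ]
bar L/R top 0.075 [ 0.4335 -0.2207  0.075 ] [ 0.3973 -0.2963  0.075 ] scene [ 0.4343 -0.2689  0.075 ] [ 0.4389 -0.193   0.075 ]
bar L/R top 0.1 [ 0.4324 -0.2163  0.1   ] [ 0.3971 -0.2902  0.1   ] scene [ 0.4611 -0.2265  0.1   ] [ 0.4655 -0.1544  0.1   ]
jar [ 0.7861 -0.0346  0.085 ] bowl [0.7054 0.2754 0.05  ] stir [0.4671 0.2442 0.15  ]
```

Request:
step_arm --deltas '[[[-0.2,0.05,-0.02,0,0,0],[-0.21,0.05,-0.02,0,0,0],[-0.21,0.05,-0.02,0,0,0],[-0.21,0.05,-0.02,0,0,0],[-0.21,0.05,-0.02,0,0,0]]]' --fingers 1

```text
time_s: 0.6
eef_pos: [0.3328, -0.4194, 0.271]
tcp_rot: [3.141, -0.0, -2.769]
contact_force: [1.1, 0.0, -0.3]
finger_gap: 0.0852
grasp_force: 0.0
```

Request:
step_arm --deltas '[[[-0.21,0.05,-0.02,0,0,0],[-0.21,0.05,-0.02,0,0,0],[-0.21,0.05,-0.02,0,0,0],[-0.21,0.05,-0.02,0,0,0],[-0.21,0.05,-0.02,0,0,0]]]'

```text
time_s: 1.1
eef_pos: [0.4658, -0.3271, 0.2859]
tcp_rot: [3.141, -0.001, -2.769]
contact_force: [0.5, 0.1, -0.2]
finger_gap: 0.0857
grasp_force: 0.0
```

Request:
step_arm --deltas '[[[-0.21,0.06,-0.02,0,0,0],[-0.21,0.06,-0.02,0,0,0],[-0.21,0.05,-0.02,0,0,0],[-0.21,0.05,-0.02,0,0,0],[-0.15,0.04,-0.02,0,0,0]]]'

```text
time_s: 1.6
eef_pos: [0.5903, -0.2363, 0.3003]
tcp_rot: [3.14, -0.001, -2.768]
contact_force: [0.0, 0.2, 0.3]
finger_gap: 0.0855
grasp_force: 0.0
```

```bash
sleep 0; python3 - <<'E'
from h import *
s=r.observe();print(s["eef_pos"],s["tcp_rot"],s["time_s"])
np.save("w1.npy",cam("wrist")[2]);save("wrist","w1.png")
E
```

```text
[ 0.59032304 -0.2363053   0.30033255] [ 3.14034371e+00 -1.12218796e-03 -2.76786062e+00] 1.6
```

View pics/w1.png

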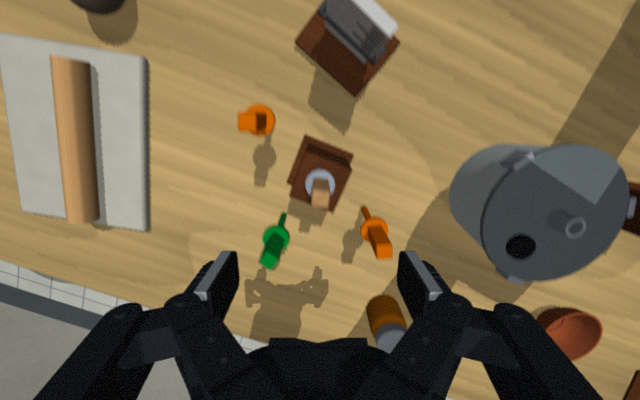

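The wrist view shows the rod handle at (319,190) on its collar (320,183), with its sides nearly square to the image. The tube mouth is at (576,227) and the board at (360,35). I'll measure each from an enlarged crop.

```bash
python3 - <<'E'
from h import *
i=cv2.imread("pics/w1.png")
o=np.zeros((600,800,3),np.uint8)
def put(y,x,h,w,f,Y,X):
    c=cv2.resize(i[y:y+h,x:x+w],None,fx=f,fy=f,interpolation=cv2.INTER_CUBIC);o[Y:Y+c.shape[0],X:X+c.shape[1]]=c
put(160,290,60,60,7,0,0); put(0,295,75,105,3.6,0,422); put(200,545,55,60,5,300,425)
cv2.imwrite("pics/c2.png",o)
E
```

```text
(no output)
```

View pics/c2.png

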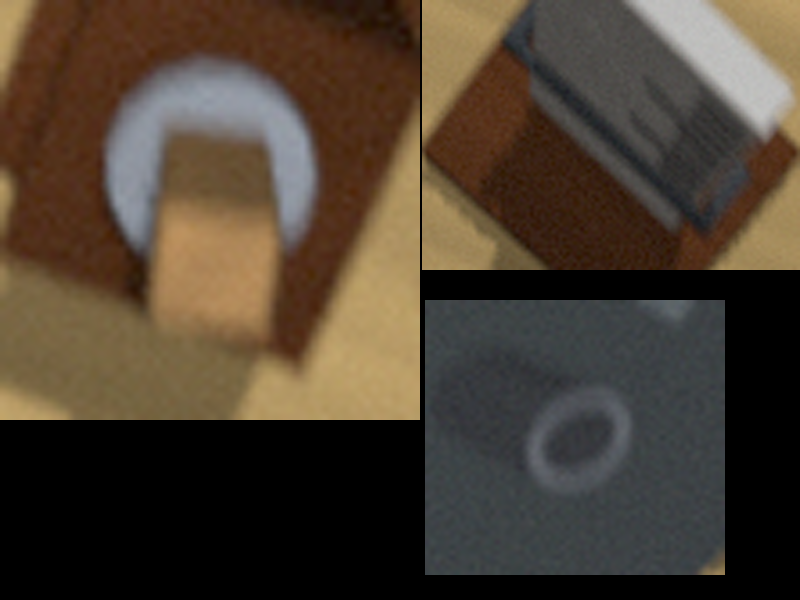

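```bash
python3 - <<'E'
from h import *
np.set_printoptions(precision=4,suppress=True)
w=(K(viewer.camera_model("wrist")),np.array(viewer.camera_model("wrist")["dist"]),np.load("w1.npy"))
t=cam("top");s=cam("scene")
H=lambda x,y:(290+x/7-.43,160+y/7-.43)
B=lambda x,y:(295+(x-422)/3.6,y/3.6)
c=[onz(w,H(*p),.156) for p in((160,205),(275,208),(272,343),(152,328))]
print("handle top",np.mean(c,0)); print(np.array(c))
e=(c[1]-c[0]+c[2]-c[3]);print("edge yaw",np.arctan2(e[1],e[0]), "tool y", np.arctan2(-np.cos(-2.768),np.sin(-2.768)))
print("collar",onz(w,H(212,165),.1))
T=lambda x,y:(350+x/3.2,140+y/3.2)
S=lambda x,y:(215+(x-448)/2.5,115+y/2.5)
print("tube",onz(w,(575.5,227.7),.145),"tri",tri(w,(575.5,227.7),t,(289.5,235.5)))
print("bar +y w/s",tri(w,B(712,228),s,S(744,121)),"w/t",tri(w,B(712,228),t,T(208,455)))
print("bar -y w/s",tri(w,B(506,45),s,S(709,91)),"w/t",tri(w,B(506,45),t,T(325,511)))
E
```

```text
handle top [ 0.593 -0.232  0.156]
[[ 0.5867 -0.2428  0.156 ]
 [ 0.5812 -0.2276  0.156 ]
 [ 0.6001 -0.2204  0.156 ]
 [ 0.6042 -0.2373  0.156 ]]
edge yaw 1.861939452575014 tool y 1.94438898038469
collar [ 0.5918 -0.2325  0.1   ]
tube [0.5256 0.043  0.145 ] tri (array([0.5234, 0.0391, 0.1479]), np.float64(0.004236538402376251))
bar +y w/s (array([ 0.4331, -0.2164,  0.0602]), np.float64(0.01762092277545546)) w/t (array([ 0.4371, -0.2221,  0.054 ]), np.float64(0.007053032756991951))
bar -y w/s (array([ 0.4143, -0.3028,  0.0551]), np.float64(0.002531552904493611)) w/t (array([ 0.3993, -0.3116,  0.002 ]), np.float64(0.005846918235899055))
```

Request:
step_arm --deltas '[[[-0.02,0.013,0.1,0,0,0.03],[0,0,0.14,0,0,0],[0,0,0.14,0,0,0],[0,0,0.14,0,0,0],[0,0,0.14,0,0,0]]]'

```text
time_s: 2.15
eef_pos: [0.5907, -0.2348, 0.2009]
tcp_rot: [3.141, -0.001, -2.816]
contact_force: [-0.1, 1.1, -0.3]
finger_gap: 0.0854
grasp_force: 0.0
```

Request:
step_arm --deltas '[[[0,0,0.13,0,0,0],[0,0,0.12,0,0,0],[0,0,0.1,0,0,0],[0,0,0.06,0,0,0],[0,0,0.03,0,0,0]]]'

```text
time_s: 2.65
eef_pos: [0.5906, -0.2348, 0.1351]
tcp_rot: [3.141, -0.002, -2.816]
contact_force: [-0.2, -0.0, -0.7]
finger_gap: 0.0851
grasp_force: 0.0
```

Request:
step_arm --deltas '[[[0,0,0,0,0,0],[0,0,0,0,0,0],[0,0,0,0,0,0],[0,0,0,0,0,0],[0,0,0,0,0,0]]]' --fingers -1

```text
time_s: 3.15
eef_pos: [0.5915, -0.2349, 0.1368]
tcp_rot: [-3.141, 0.001, -2.816]
contact_force: [0.5, 0.7, -1.7]
finger_gap: 0.0173
grasp_force: 58.4
```

Request:
step_arm --deltas '[[[0,0,0,0,0,0],[0,0,0,0,0,0],[0,0,0,0,0,0],[0,0,0,0,0,0],[0,0,0,0,0,0]]]'

```text
time_s: 3.65
eef_pos: [0.5914, -0.2349, 0.1368]
tcp_rot: [-3.141, 0.001, -2.816]
contact_force: [-0.4, 0.9, 5.2]
finger_gap: 0.0173
grasp_force: 58.7
```

Request:
step_arm --deltas '[[[0,0,-0.05,0,0,0],[0,0,-0.1,0,0,0],[0,0,-0.12,0,0,0],[0,0,-0.12,0,0,0],[0,0,-0.12,0,0,0]]]'

```text
time_s: 4.15
eef_pos: [0.5907, -0.2348, 0.2129]
tcp_rot: [3.14, -0.001, -2.816]
contact_force: [0.7, 0.2, -0.4]
finger_gap: 0.0171
grasp_force: 58.5
```

Request:
step_arm --deltas '[[[0,0,-0.14,0,0,0],[0,0,-0.16,0,0,0],[0,0,-0.16,0,0,0],[0,0,-0.13,0,0,0],[0,0,-0.05,0,0,0]]]'

```text
time_s: 4.65
eef_pos: [0.5914, -0.2351, 0.3107]
tcp_rot: [-3.14, 0.002, -2.816]
contact_force: [0.7, -1.0, -0.2]
finger_gap: 0.017
grasp_force: 58.5
```

```bash
python3 - <<'E'
from h import *
s=r.observe();print(s["eef_pos"],s["tcp_rot"],s["time_s"],s["contact_force"],s["grasp_force"])
a=save("scene","s2.png")[40:240,200:400];b=save("wrist","w2.png")
np.save("w2.npy",cam("wrist")[2])
o=np.zeros((600,800,3),np.uint8)
o[:400,:400]=cv2.resize(a,None,fx=2,fy=2,interpolation=2); c=b[0:400,200:400]; o[:400,400:600]=c[:,:200]
t=save("top","t2.png")[150:330,240:490];o[400:580,:250]=t
save(0,"c3.png",o)
E
```

```text
[ 0.59143244 -0.23511837  0.31066273] [-3.14023160e+00  1.95094157e-03 -2.81612773e+00] 4.65 [ 0.72416267 -0.98743849 -0.16707061] 58.51534366607666
```

View pics/c3.png

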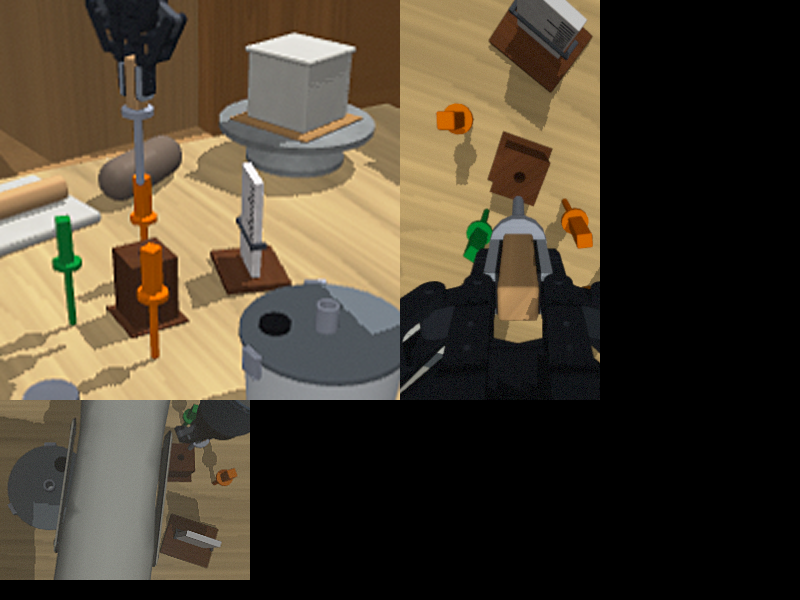

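The rod is out and hanging straight. In the wrist view its tip is at about (318,197), and the empty hole is at (319,177).

```bash
python3 - <<'E'
from h import *
np.set_printoptions(precision=4,suppress=True)
m=viewer.camera_model("wrist");c=(K(m),np.array(m["dist"]),np.array(m["hand_eye"]))
for p,z in (((318,197.5),.126),((318,197.5),.130),((318,197.5),.134)):print("tip tool",onz(c,p,z))
w=(c[0],c[1],np.load("w2.npy"));print("hole",onz(w,(319.5,177),.092))
i=cv2.imread("pics/w2.png")[170:330,270:370]
cv2.imwrite("pics/c4.png",cv2.resize(i,None,fx=3.7,fy=3.7,interpolation=2))
E
```

```text
tip tool [0.0024 0.0006 0.126 ]
tip tool [0.0012 0.0006 0.13  ]
tip tool [-0.0001  0.0006  0.134 ]
hole [ 0.5903 -0.2327  0.092 ]
```

View pics/c4.png

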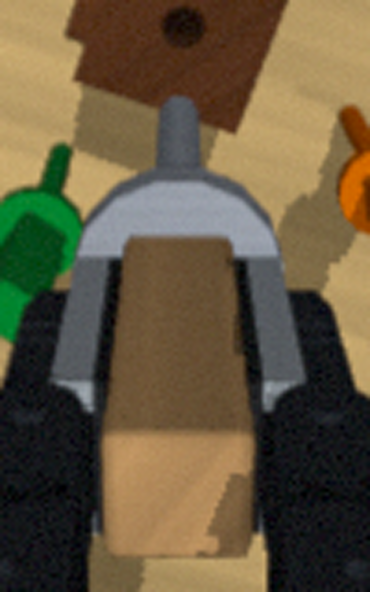

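Request:
step_arm --deltas '[[[-0.01,0.1,0,0,0,0],[-0.02,0.2,0,0,0,0],[-0.02,0.22,0,0,0,0],[-0.02,0.24,0,0,0,0],[-0.02,0.24,0,0,0,0]]]'

```text
time_s: 5.3
eef_pos: [0.5547, -0.0866, 0.3073]
tcp_rot: [3.14, -0.002, -2.816]
contact_force: [1.0, -0.1, -1.6]
finger_gap: 0.0172
grasp_force: 58.7
```

Request:
step_arm --deltas '[[[-0.02,0.24,0,0,0,0],[-0.02,0.24,0,0,0,0],[-0.02,0.2,0,0,0,0],[-0.01,0.14,0,0,0,0],[-0.01,0.06,0,0,0,0]]]'

```text
time_s: 5.8
eef_pos: [0.5237, 0.0425, 0.3077]
tcp_rot: [3.141, -0.002, -2.814]
contact_force: [0.2, 0.0, -0.6]
finger_gap: 0.0175
grasp_force: 58.6
```

```bash
python3 - <<'E'
from h import *
np.set_printoptions(precision=4,suppress=True)
s=r.observe();print(s["eef_pos"],s["tcp_rot"],s["time_s"],s["contact_force"])
w=cam("wrist");np.save("w3.npy",w[2]);b=save("wrist","w3.png");a=save("scene","s3.png")
o=np.zeros((600,800,3),np.uint8)
o[:600,:400]=cv2.resize(b[140:260,280:360],None,fx=5,fy=5,interpolation=2)
o[:600,400:]=cv2.resize(a[110:230,325:405],None,fx=5,fy=5,interpolation=2)
save(0,"c5.png",o)
E
```

```text
[0.5237 0.0425 0.3077] [ 3.1408 -0.0018 -2.8135] 5.8 [ 0.2187  0.0094 -0.6188]
```

View pics/c5.png

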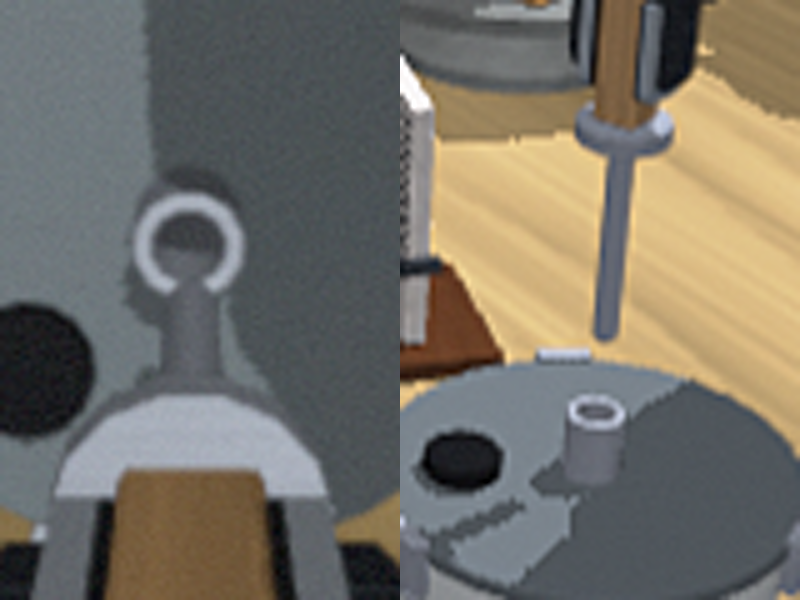

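The tube rim is centred at about (317.4,188.6) in the wrist view. The tip ends at about (317.6,195), overlapping the near rim.

```bash
python3 - <<'E'
from h import *
np.set_printoptions(precision=4,suppress=True)
m=viewer.camera_model("wrist");c=(K(m),np.array(m["dist"]),np.array(m["hand_eye"]))
w=(c[0],c[1],np.load("w3.npy"));s=cam("scene")
print("tube",onz(w,(317.4,188.6),.145), "in tool",onz(c,(317.4,188.6),.1627))
for v in(194,196):print("tip tool",onz(c,(317.6,v),.130))
# scene: rim centre and tip
rim=(325+597/5-400/5-.4,110+411/5-.4);tip=(325+606/5-80-.4,110+340/5-.4)
print("scene rim",onz(s,rim,.145),"w/s",tri(w,(317.4,188.6),s,rim))
o,v=ray(s,tip);print("scene tip at z .176/.18/.184",[o+v*(z-o[2])/v[2] for z in(.174,.178,.182)], tri(w,(317.6,195),s,tip))
# rod vector prediction: pixel of points under tcp
for z in (.174,.178,.182):print(z,proj(s,[.5237-.001,.0425,z]),tip)
E
```

```text
tube [0.5227 0.0423 0.145 ] in tool [ 0.0008 -0.0001  0.1627]
tip tool [0.0046 0.0002 0.13  ]
tip tool [0.0027 0.0002 0.13  ]
scene rim [0.5257 0.0435 0.145 ] w/s (array([0.5236, 0.042 , 0.1433]), np.float64(0.0012568508995475167))
scene tip at z .176/.18/.184 [array([0.5212, 0.0395, 0.174 ]), array([0.5257, 0.0449, 0.178 ]), array([0.5302, 0.0503, 0.182 ])] (array([0.5215, 0.0412, 0.1747]), np.float64(0.001808222462791082))
0.174 [366.1254 178.4652] (365.8, 177.6)
0.178 [366.296  176.6742] (365.8, 177.6)
0.182 [366.4675 174.8737] (365.8, 177.6)
```

Request:
step_arm --deltas '[[[-0.01,0,0.06,0,0,0],[0,0,0.07,0,0,0],[0,0,0.05,0,0,0],[0,0,0.03,0,0,0],[0,0,0.03,0,0,0]]]'

```text
time_s: 6.4
eef_pos: [0.5265, 0.0405, 0.2721]
tcp_rot: [-3.141, -0.001, -2.817]
contact_force: [-0.3, 0.6, -0.8]
finger_gap: 0.0175
grasp_force: 58.6
```

Request:
step_arm --deltas '[[[0,0,0.015,0,0,0],[0,0,0.015,0,0,0],[0,0,0.015,0,0,0],[0,0,0.01,0,0,0],[0,0,0,0,0,0]]]'

```text
time_s: 6.9
eef_pos: [0.5264, 0.0409, 0.2643]
tcp_rot: [3.142, -0.0, -2.816]
contact_force: [-1.3, 0.0, -2.0]
finger_gap: 0.0174
grasp_force: 58.7
```

Request:
step_arm --deltas '[[[0,0,0.015,0,0,0],[0,0,0.015,0,0,0],[0,0,0.015,0,0,0],[0,0,0.015,0,0,0],[0,0,0,0,0,0]]]'

```text
time_s: 7.4
eef_pos: [0.5264, 0.041, 0.255]
tcp_rot: [3.141, -0.001, -2.816]
contact_force: [-1.2, 0.1, -1.8]
finger_gap: 0.0171
grasp_force: 58.7
```

```bash
python3 - <<'E'
from h import *
np.set_printoptions(precision=4,suppress=True)
s=r.observe();print(s["eef_pos"],s["tcp_rot"],s["contact_force"],s["wrist_torque"])
b=save("wrist","w4.png");a=save("scene","s4.png");s=r.observe();print(s["eef_pos"],s["contact_force"])
o=np.zeros((600,800,3),np.uint8)
o[:600,:400]=cv2.resize(b[140:260,280:360],None,fx=5,fy=5,interpolation=2)
o[:600,400:]=cv2.resize(a[110:230,325:405],None,fx=5,fy=5,interpolation=2)
save(0,"c6.png",o)
E
```

```text
[0.5264 0.041  0.255 ] [ 3.1415 -0.0007 -2.8159] [-1.2431  0.0926 -1.8278] [-0.124   0.4225  0.0247]
[0.5264 0.041  0.2552] [-1.2386  0.2622 -1.7105]
```

Request:
step_arm --deltas '[[[0.008,0,0.02,0,0,0],[0,0,0.05,0,0,0],[0,0,0.05,0,0,0],[0,0,0.05,0,0,0],[0,0,0.03,0,0,0]]]'

```text
time_s: 8.0
eef_pos: [0.5251, 0.0405, 0.2243]
tcp_rot: [3.141, -0.001, -2.816]
contact_force: [0.2, -0.5, -1.1]
finger_gap: 0.0169
grasp_force: 58.6
```

Request:
step_arm --deltas '[[[0,0,0.04,0,0,0],[0,0,0.05,0,0,0],[0,0,0.05,0,0,0],[0,0,0.02,0,0,0],[0,0,0,0,0,0]]]'

```text
time_s: 8.5
eef_pos: [0.5251, 0.0405, 0.2009]
tcp_rot: [3.142, -0.001, -2.816]
contact_force: [-0.7, -0.1, -0.1]
finger_gap: 0.0171
grasp_force: 58.6
```

Request:
step_arm --deltas '[[[0,0,0.01,0,0,0],[0,0,0.01,0,0,0],[0,0,0.01,0,0,0],[0,0,0.01,0,0,0],[0,0,0.01,0,0,0]]]'

```text
time_s: 9.0
eef_pos: [0.5254, 0.0406, 0.194]
tcp_rot: [-3.142, 0.0, -2.816]
contact_force: [-0.6, 0.2, -1.9]
finger_gap: 0.017
grasp_force: 58.6
```

Request:
step_arm --deltas '[[[0,0,0.01,0,0,0],[0,0,0.006,0,0,0],[0,0,0.005,0,0,0],[0,0,0,0,0,0],[0,0,0,0,0,0]]]'

```text
time_s: 9.5
eef_pos: [0.5254, 0.0406, 0.1909]
tcp_rot: [-3.142, 0.0, -2.816]
contact_force: [0.2, -0.4, -0.9]
finger_gap: 0.0176
grasp_force: 58.6
```

Continuing at under 1 mm per row until the force turns upward.

Request:
step_arm --deltas '[[[0,0,0.005,0,0,0],[0,0,0.005,0,0,0],[0,0,0,0,0,0],[0,0,0,0,0,0],[0,0,0,0,0,0]]]'

```text
time_s: 10.0
eef_pos: [0.5255, 0.0406, 0.1898]
tcp_rot: [-3.141, 0.001, -2.816]
contact_force: [-1.6, 1.1, 3.2]
finger_gap: 0.0173
grasp_force: 59.2
```

Request:
step_arm --deltas '[[[0,0,0.003,0,0,0],[0,0,0,0,0,0],[0,0,0,0,0,0],[0,0,0,0,0,0],[0,0,0,0,0,0]]]'

```text
time_s: 10.5
eef_pos: [0.5255, 0.0406, 0.1898]
tcp_rot: [-3.141, 0.001, -2.816]
contact_force: [-2.6, 1.2, 6.0]
finger_gap: 0.0173
grasp_force: 59.8
```

```bash
python3 - <<'E'
from h import *
s=r.observe();print(s["eef_pos"],s["contact_force"])
b=save("wrist","w5.png");a=save("scene","s5.png")
o=np.zeros((600,800,3),np.uint8)
o[:600,:400]=cv2.resize(b[140:260,280:360],None,fx=5,fy=5,interpolation=2)
o[:600,400:]=cv2.resize(a[110:230,325:405],None,fx=5,fy=5,interpolation=2)
save(0,"c7.png",o)
E
```

```text
[0.52550031 0.04058566 0.18976691] [-2.60960489  1.18553509  6.04651824]
```

View pics/c7.png

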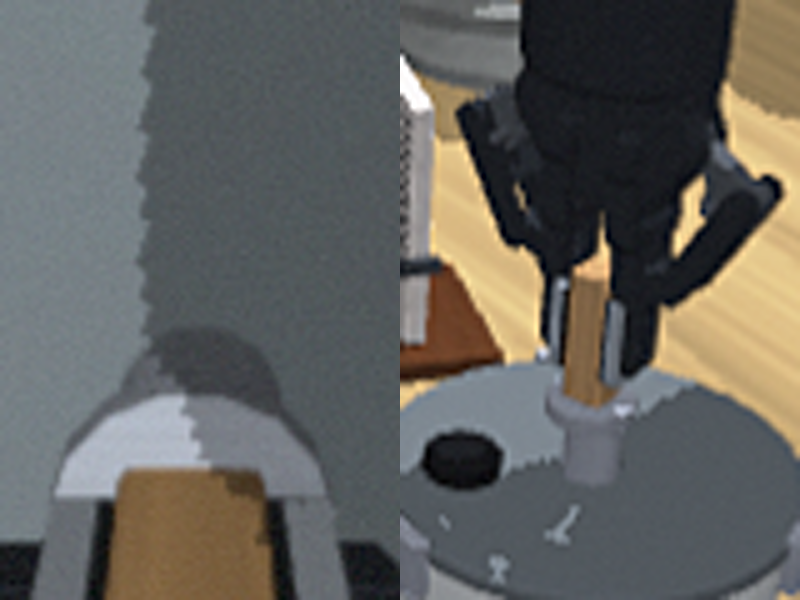

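The collar sits on the rim (at crop (590,405)) with a steady push of about 7 N, and it has been held long enough. Drawing the rod out and turning so the wrist camera faces the board's white side.

Request:
step_arm --deltas '[[[0,0,-0.02,0,0,0],[0,0,-0.1,0,0,0],[0,0,-0.2,0,0,0],[0,0,-0.25,0,0,0],[0,0,-0.26,0,0,0]]]'

```text
time_s: 11.1
eef_pos: [0.525, 0.0404, 0.314]
tcp_rot: [3.141, -0.002, -2.816]
contact_force: [2.0, -0.5, -0.7]
finger_gap: 0.0181
grasp_force: 58.8
```

Request:
step_arm --deltas '[[[0,0,0,0,0,-0.04],[0,0,0,0,0,-0.08],[0,0,0,0,0,-0.08],[0,0,0,0,0,-0.08],[0,0,0,0,0,-0.08]]]'

```text
time_s: 11.6
eef_pos: [0.5254, 0.0406, 0.3128]
tcp_rot: [3.141, -0.001, -2.245]
contact_force: [-0.0, -0.5, -0.2]
finger_gap: 0.0171
grasp_force: 58.7
```

Request:
step_arm --deltas '[[[0,0,0,0,0,-0.09],[0,0,0,0,0,-0.09],[0,0,0,0,0,-0.09],[0,0,0,0,0,-0.09],[0,0,0,0,0,-0.09]]]'

```text
time_s: 12.1
eef_pos: [0.5254, 0.0406, 0.3128]
tcp_rot: [3.141, -0.0, -1.538]
contact_force: [-0.4, 0.1, -0.1]
finger_gap: 0.0173
grasp_force: 58.7
```

```bash
python3 - <<'E'
from h import *
s=r.observe();print(s["eef_pos"],s["tcp_rot"],s["contact_force"],s["qpos"],s["time_s"])
E
```

```text
[0.52535651 0.04059946 0.31282687] [ 3.14066006e+00 -6.31799290e-05 -1.53783320e+00] [-0.43206428  0.10369615 -0.06005794] [ 3.74343470e-01  1.99938563e-01  1.78576452e-01 -2.52740615e-04
 -1.55033415e+00 -3.41375085e-01] 12.1
```

Request:
step_arm --deltas '[[[0,0,0,0,0,-0.09],[0,0,0,0,0,-0.09],[0,0,0,0,0,-0.09],[0,0,0,0,0,-0.09],[0,0,0,0,0,-0.09]]]'

```text
time_s: 12.6
eef_pos: [0.5254, 0.0406, 0.3128]
tcp_rot: [3.141, 0.001, -0.831]
contact_force: [0.2, -0.3, -1.1]
finger_gap: 0.0177
grasp_force: 58.7
```

Request:
step_arm --deltas '[[[0,0,0,0,0,-0.09],[0,0,0,0,0,-0.09],[0,0,0,0,0,-0.09],[0,0,0,0,0,-0.055],[0,0,0,0,0,0]]]'

```text
time_s: 13.1
eef_pos: [0.5254, 0.0406, 0.3129]
tcp_rot: [3.141, 0.001, -0.326]
contact_force: [0.2, 0.1, -0.9]
finger_gap: 0.0171
grasp_force: 58.7
```

Request:
step_arm --deltas '[[[0.04,0.08,0,0,0,0],[0.08,0.15,0,0,0,0],[0.08,0.15,0,0,0,0],[0.08,0.16,0,0,0,0],[0.08,0.16,0,0,0,0]]]'

```text
time_s: 13.6
eef_pos: [0.5429, -0.0779, 0.3133]
tcp_rot: [3.141, 0.0, -0.329]
contact_force: [-0.5, 0.5, -2.1]
finger_gap: 0.0173
grasp_force: 58.7
```

Request:
step_arm --deltas '[[[0.08,0.16,0,0,0,0],[0.08,0.16,0,0,0,0],[0.08,0.16,0,0,0,0],[0.08,0.16,0,0,0,0],[0.08,0.16,0,0,0,0]]]'

```text
time_s: 14.1
eef_pos: [0.5611, -0.211, 0.3132]
tcp_rot: [3.141, 0.0, -0.329]
contact_force: [1.3, -0.1, -1.8]
finger_gap: 0.0174
grasp_force: 58.7
```

Request:
step_arm --deltas '[[[0.08,0.15,0,0,0,0],[0.08,0.15,0,0,0,0],[0.08,0.15,0,0,0,0],[0.08,0.13,0,0,0,0],[0.05,0.06,0,0,0,0]]]'

```text
time_s: 14.6
eef_pos: [0.5826, -0.3205, 0.3125]
tcp_rot: [3.141, 0.001, -0.331]
contact_force: [0.0, 1.1, -1.3]
finger_gap: 0.0175
grasp_force: 58.7
```

Request:
step_arm --deltas '[[[0,0,0,0,0,0],[0,0,0,0,0,0],[0,0,0,0,0,0],[0,0,0,0,0,0],[0,0,0,0,0,0]]]'

```text
time_s: 15.1
eef_pos: [0.5831, -0.3173, 0.3139]
tcp_rot: [-3.142, -0.001, -0.326]
contact_force: [0.3, 0.4, -1.0]
finger_gap: 0.0172
grasp_force: 58.7
```

```bash
python3 - <<'E'
from h import *
np.set_printoptions(precision=4,suppress=True)
s=r.observe();print(s["eef_pos"],s["tcp_rot"],s["time_s"])
w=cam("wrist");np.save("w6.npy",w[2]);b=save("wrist","w6.png");sc=cam("scene");t=cam("top")
for P in([.4284,-.2666,.06],[.4237,-.265,.15]):print(proj(w,P),proj(sc,P),proj(t,P))
a=cv2.imread("pics/s2.png")[:,:,::-1]
p=proj(w,[.4284,-.2666,.08]);x,y=int(np.clip(p[0]-60,0,520)),int(np.clip(p[1]-50,0,300));print("wrist crop",x,y)
o=np.zeros((600,800,3),np.uint8)
o[:600,:400]=cv2.resize(a[115:190,300:350],None,fx=8,fy=8,interpolation=2)
o[:400,400:]=cv2.resize(b[y:y+120,x:x+120],(400,400),interpolation=2)
o[400:,400:]=cv2.resize(cv2.imread("pics/top0.png")[:,:,::-1][260:310,390:490],None,fx=4,fy=4,interpolation=2)
save(0,"c8.png",o)
E
```

```text
[ 0.5831 -0.3173  0.3139] [-3.1416 -0.0006 -0.3256] 15.1
[318.8597 274.2291] [321.5559 156.2101] [435.3428 284.9395]
[319.2077 318.0371] [324.2612 125.2926] [444.4515 285.5919]
wrist crop 258 231
```

View pics/c8.png

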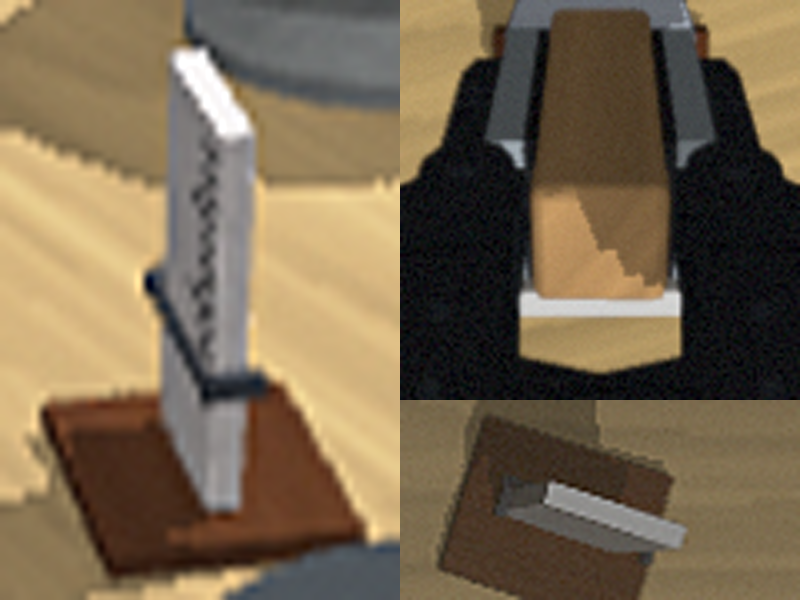

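The wrist view turned out to be blocked by the gripper. The scene crop (left) is clear: the front +y edge of the board runs from (223,141) at the top to (208,506) at the foot. The bar's front runs from (149,282) to (208,388).

```bash
python3 - <<'E'
from h import *
from scipy.optimize import least_squares
np.set_printoptions(precision=4,suppress=True)
s=cam("scene");t=cam("top")
S=lambda x,y:(300+x/8-.44,115+y/8-.44)
T=lambda x,y:(390+(x-400)/4-.4,260+(y-400)/4-.4)
def pts(p):
    x,y,a,b=p;n=np.array([np.cos(a),np.sin(a),0]);q=np.array([-n[1],n[0],0])
    f=lambda u,v,z:np.array([x,y,0])+u*n+v*q+[0,0,z]   # origin: bar front middle; face u=-.005, back u=-.017
    return f,[(s,(223,141),f(-.005,.035,.15)),(s,(208,506),f(-.005,.035,.012)),(s,(175,55),f(-.005,-.035,.15)),
     (s,(240,505),f(-.017,.035,.012)),
     (s,(208,388),f(0,.044,b)),(s,(149,282),f(0,-.044,b)),
     (t,(551,482),f(-.005,.035,.15)),(t,(687,527),f(-.005,-.035,.15)),(t,(545,503),f(-.017,.035,.15)),(t,(682,549),f(-.017,-.035,.15))]
def res(p):return np.concatenate([proj(c,P)-(S if c is s else T)(*u) for c,u,P in pts(p)[1]])
o=least_squares(res,[.428,-.266,-.32,.07],x_scale=[.01,.01,.1,.01],loss="soft_l1");print(o.x);print(res(o.x).reshape(-1,2))
f=pts(o.x)[0];print("target tip",f(.02,0,o.x[3]))
E
```

```text
[ 0.4288 -0.2664 -0.3271  0.0603]
[[-0.0307 -1.491 ]
 [ 0.2053 -0.1075]
 [-0.2966 -1.1638]
 [ 0.4878 -0.3961]
 [-0.2762  0.6345]
 [-0.2805 -0.7035]
 [-0.1061 -0.5084]
 [ 0.1367 -0.1121]
 [-0.383   0.1228]
 [-0.3183  0.3097]]
target tip [ 0.4477 -0.2729  0.0603]
```

Bar height comes out at about 0.061 m. I'll move in front of the board first, then go down.

Request:
step_arm --deltas '[[[-0.06,0,0,0,0,0],[-0.12,0,0,0,0,0],[-0.14,0,0,0,0,0],[-0.14,0,0,0,0,0],[-0.14,0,0,0,0,0]]]'

```text
time_s: 15.65
eef_pos: [0.497, -0.2884, 0.3136]
tcp_rot: [-3.142, -0.0, -0.326]
contact_force: [0.0, -0.3, -0.8]
finger_gap: 0.0172
grasp_force: 58.7
```

Request:
step_arm --deltas '[[[-0.12,0,0,0,0,0],[-0.1,0,0,0,0,0],[-0.06,0,0,0,0,0],[-0.04,0,0,0,0,0],[0,0,0,0,0,0]]]'

```text
time_s: 16.15
eef_pos: [0.4521, -0.2735, 0.3138]
tcp_rot: [-3.142, -0.001, -0.326]
contact_force: [0.8, 0.6, -1.0]
finger_gap: 0.0172
grasp_force: 58.7
```

Request:
step_arm --deltas '[[[0,0,0.05,0,0,0],[0,0,0.1,0,0,0],[0,0,0.1,0,0,0],[0,0,0.08,0,0,0],[0,0,0,0,0,0]]]'

```text
time_s: 16.65
eef_pos: [0.4518, -0.2732, 0.2614]
tcp_rot: [-3.141, 0.005, -0.326]
contact_force: [-0.1, 0.1, -0.4]
finger_gap: 0.0173
grasp_force: 58.7
```

```bash
python3 - <<'E'
from h import *
np.set_printoptions(precision=4,suppress=True)
s=r.observe();p=s["eef_pos"];print(p,s["tcp_rot"],s["contact_force"])
d=p[:2]-[.4288,-.2664];a=-.327;print("out,along from bar",d@[np.cos(a),np.sin(a)],d@[-np.sin(a),np.cos(a)],"tip z",p[2]-.1298)
E
```

```text
[ 0.4518 -0.2732  0.2614] [-3.1412  0.0045 -0.3263] [-0.1088  0.0947 -0.4085]
out,along from bar 0.023973432389111583 0.0009673340486060588 tip z 0.131596604184849
```

Request:
step_arm --deltas '[[[-0.02,0,0.05,0,0,0],[0,0,0.1,0,0,0],[0,0,0.1,0,0,0],[0,0,0.1,0,0,0],[0,0,0.07,0,0,0]]]'

```text
time_s: 17.15
eef_pos: [0.4494, -0.2726, 0.2002]
tcp_rot: [-3.142, 0.0, -0.326]
contact_force: [0.1, -0.1, -1.3]
finger_gap: 0.0174
grasp_force: 58.7
```

Request:
step_arm --deltas '[[[0,0,0.03,0,0,0],[0,0,0.015,0,0,0],[0,0,0,0,0,0],[0,0,0,0,0,0],[0,0,0,0,0,0]]]'

```text
time_s: 17.65
eef_pos: [0.4498, -0.2728, 0.1948]
tcp_rot: [3.142, -0.001, -0.326]
contact_force: [-0.0, -0.4, -1.1]
finger_gap: 0.0173
grasp_force: 58.7
```

```bash
python3 - <<'E'
from h import *
np.set_printoptions(precision=4,suppress=True)
s=r.observe();p=s["eef_pos"];print(p,s["tcp_rot"],s["contact_force"],abs(s["qvel"]).max())
d=p[:2]-[.4288,-.2664];a=-.327;print("out,along from bar",d@[np.cos(a),np.sin(a)],d@[-np.sin(a),np.cos(a)],"tip z",p[2]-.1298)
b=save("scene","s9.png");c=cam("scene")
print("expected tip px",proj(c,[p[0],p[1],p[2]-.1298]),"bar mid px",proj(c,[.4288,-.2664,.0605]))
g=b[135:180,300:345].astype(int).mean(2);a0=cv2.imread("pics/s2.png")[135:180,300:345].astype(int).mean(2)
print("changed px (rows 135+, cols 300+):")
for y,row in enumerate(abs(g-a0)>25):print(135+y,"".join("#" if v else "." for v in row))
E
```

```text
[ 0.4498 -0.2728  0.1948] [ 3.1415 -0.0012 -0.3261] [-0.0004 -0.3678 -1.0859] 0.0028849686945303012
out,along from bar 0.021954285272884677 0.0007274441986780371 tip z 0.06498102208266027
expected tip px [313.6706 155.4272] bar mid px [321.4746 156.1084]
changed px (rows 135+, cols 300+):
135 ............#................................
136 ............###..............................
137 ............####.............................
138 ............####.............................
139 ............#####............................
140 ............#####............................
141 ............#####............................
142 ............####.............................
143 ............####.............................
144 ............####.............................
145 ............####.............................
146 ............####.............................
147 ............####.............................
148 ............####.............................
149 ............####.............................
150 ............####.............................
151 ......
[... 739 characters left out ...]

166 .............................................
167 .............................................
168 .............................................
169 .............................................
170 .............................................
171 .............................................
172 .............................................
173 .............................................
174 .............................................
175 .............................................
176 .............................................
177 .............................................
178 .............................................
179 .............................................
```

The tip shows where predicted; it needs to go 4 mm lower.

Request:
step_arm --deltas '[[[0,0,0.015,0,0,0],[0,0,0.01,0,0,0],[0,0,0,0,0,0],[0,0,0,0,0,0],[0,0,0,0,0,0]]]'

```text
time_s: 18.2
eef_pos: [0.4495, -0.2727, 0.1905]
tcp_rot: [3.142, -0.0, -0.326]
contact_force: [-0.0, -0.2, 0.0]
finger_gap: 0.0172
grasp_force: 58.7
```

Request:
step_arm --deltas '[[[0,0,0,0,0,0],[0,0,0,0,0,0],[0,0,0,0,0,0],[0,0,0,0,0,0],[0,0,0,0,0,0]]]'

```text
time_s: 18.7
eef_pos: [0.4495, -0.2726, 0.1904]
tcp_rot: [-3.142, 0.0, -0.326]
contact_force: [0.6, -1.0, -1.8]
finger_gap: 0.0174
grasp_force: 58.7
```

```bash
python3 - <<'E'
from h import *
s=r.observe();print(s["eef_pos"],s["eef_pos"][2]-.1298,s["contact_force"],s["grasp_force"],abs(s["qvel"]).max())
print(r.close_job())
E
```

```text
[ 0.44951523 -0.27264645  0.1904242 ] 0.060624202378279785 [ 0.62858787 -1.01512891 -1.78135341] 58.720107078552246 0.003315334911961578
the job is handed in; nothing more can be done
None
```

The job is handed in at about 19 s, verdict not shown: the rod was seated in the guide tube with its collar on the rim (about 7 N) and drawn out, and is now held upright and still about 27 mm in front of the board's white face, its tip within about 1 mm of my estimate of the cross-bar's height (0.060–0.061 m).

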